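# Load the inverted microscope's stage with a weighted specimen

## Task

Set up the microscope stage unit for viewing the round resin specimen: lay the steel aperture plate flat in the round recess of the stage, stand the aluminium collar centred on the plate, lower the round specimen mount upright through the collar onto the plate, and last put the brass weight, knob up, centred on the specimen, in that order. Set the specimen and the weight down rather than dropping them, and leave the square mount and the amber jar where they are, standing.

Things in the scene. Friction and masses are not known exactly. Their poses are not given: they have to be found in the camera images.
- stage_seat (a point): The target: centre of the floor of the round recess in the stage unit. The stage unit is a fixed white block with a grey square top plate, 160 x 160 mm, its top face 50 mm above the bench; a round blind recess, 70 mm (with clearance 71 mm) across and 5 mm deep with a dark floor, is in the middle of the top, so this point is 45 mm above the bench. Its z axis is up, x and y along the plate's sides. The stage stands to the left or the right of the loose parts, turned a little.
- plate: Loose steel aperture plate: a flat disc 62 mm in diameter, 12 mm thick, with a small 12 mm hole through its centre. Lies flat on the bench. Origin at the centre of its underside, z up. In the recess it stands 7 mm proud of the stage's top face, with about 4 mm play all round. About 110 g.
- collar: Loose aluminium collar: an open ring, outside diameter 54 mm, bore 42 mm, 14 mm high. Lies flat on the bench. Origin at the centre of its underside, z up. About 35 g. It stands on top of the plate, with the same centre; nothing but friction keeps it there.
- mount: Loose round specimen mount: a plain cream resin cylinder 30 mm in diameter, 32 mm high, standing upright. Origin at the centre of its underside, z up. About 25 to 45 g. Standing on the plate inside the collar it rises 18 mm above the collar, with 6 mm play all round.
- weight: Loose brass weight: a disc 42 mm in diameter and 20 mm high with a plain round knob 20 mm in diameter rising from its middle to a total height of 42 mm. Stands knob up. Origin at the centre of its underside, z up. About 200 to 340 g. It goes on top of the round mount.
- block: Bystander, loose: square cream resin mount, 30 x 30 x 24 mm, with a small steel section in its top. Origin at the centre of its underside. To be left where it is.
- jar: Bystander, loose: small closed amber jar with a black cap, 36 mm in diameter, 55 mm high. Origin at the centre of its underside, z up. To be left standing where it is.
- case: Bystander, fixed: grey open compartment case, 160 x 120 x 35 mm, holding a few square mounts. Origin at the centre of its underside; its x axis is the long side. Stands on the side of the loose parts opposite the stage.
Mind the look-alikes: they are no part of the job. What is shaped like the collar but black, green or pink is not meant.

How it is judged:
By the outcome, as a careful person would: the job done as asked, in the order asked, and still so for the second after the job is handed in, with the robot touching nothing.
It also fails if it takes over 106 s, if anything falls off the work surface, if the arm or the gripper's body presses on something with over 40 N, if the wrist force passes 120 N, or if a joint passes its speed limit or range.

## Robot

A 6-joint arm with a two-finger parallel gripper is mounted at the origin on the work surface. World frame = base frame: x ahead of the robot, y to its left, z up, the work surface at z = 0. Lengths are in m, angles in rad, forces in N, time in s.
With the tool pointing down it reaches from about 0.4 to 0.825 m from the base axis. Payload 7 kg.
Tool frame: the origin (TCP) lies on the centre line of the jaws, within the pads' length; the fingertips stand 25 mm ahead of it and the grasp point (between the pads) lies 6 mm ahead of it; z points along the fingers, y is the direction in which the jaws open and shut (so a half turn about z gives the same grasp; the last joint's range is limited). The gripper opens to 88 mm and grips with 3 to 60 N. Pads are 19 mm wide; open, the fingers measure 130 mm over their backs; the gripper's body (78 mm by 193 mm) begins 47 mm behind the grasp point.
Start: joints at [1.42, 0.359, 0.012, 0, -1.224, -0.288], TCP at [0.287, 0.611, 0.252] pointing down, gripper open.
Joint ranges: [-3.07, 3.07], [-1.43, 2.12], [-1.02, 1.25], [-3.03, 1.67], [-3.05, -0], [-3.03, 3.03]. Speed limits (rad/s): [2.39, 2.39, 3.01, 3.14, 3.14, 3.14].

## Interface

Orientations are given as [roll, pitch, yaw] about the fixed x, y, z axes, in that order (R = Rz(yaw) Ry(pitch) Rx(roll)).
In Python, from station import * gives the robot as it stands. The module is installed in compiled form; this text tells all that it offers.
- The arm moves only by the tool step_arm, never from a script. Its argument "commands" is text: rows parted by semicolons, each of 6 numbers parted by spaces: the shift along the tool's x, y, z in mm, then the turn, a rotation vector about the tool's x, y, z in rad. A call has 1 to 8 rows; each row shifts and turns the commanded pose from where the row before left it, along the tool's axes as they then stand; what a row does not reach is not made up. A row lasts 1/8 s, in which the tool goes at most 62.5 mm and 10.7 degrees, less where a joint would pass 70% of its speed; a pose out of reach is approached as far as the arm can. A call is refused whole if a number of a shift passes 62.5 or a number of a turn 0.188, either way. A call with a gripper value outside its range is refused whole. "jaw" is the finger opening in mm, from 0 to 87.6, set as the call begins (left out, the last holds). The fingers move at their own pace and stop on an object; "grip_force" is the grip in N (left out, the last holds). Time passes only in rows, so rows that do not move let the fingers close. It gives the time, the measured TCP pose, the force and the opening at its end, in the units of the state.
- get_state(): the state, without advancing time (a new reading comes with each control period).
- grab_frame(name): name is "side" or "top" or "wrist"; returns a dict with "frame" (480x640x3 uint8, red, green, blue), "fovy" (degrees; the focal length in pixels is half the picture's height over the tangent of half this angle, whatever the lens; pixels are square), "cx", "cy" (the principal point, pixels), "rvec" (rotation vector, rad) and "tvec" (3), from world to camera coordinates, as OpenCV has them; the wrist camera has in their place "tool_from_camera" (4x4, takes a point from camera to tool coordinates, whose origin is the TCP and whose axes are the flange's). Camera axes: x right, y down, z forward; pixel columns grow to the right and rows downward; lengths in m; the calibration is good to about 2 mm. A picture is of the moment at which its call begins: read the wrist's pose just before it. There is no depth.
- job_done(): hands the job in, once; it reports no verdict.
Trained networks look in a picture, given as the dict that the camera call returned (one of the last four; its "shot" number tells which), for a name from the list of things; names that differ only in an ending like _2 or _b are one class to them, and where a whole thing is asked for, a point or a joint stands for the part that bears it (a point fixed in the world has none). Each returns a list of dicts, best first, with "conf" (0 to 1); they miss things now and then, are a little off and sometimes report something else, mostly with a low value. They report only what shows in the picture. A call takes as long as a camera call. They do not tell look-alikes from the thing itself.
- recognise(picture, name): "pixel" ([column, row] in pixels, amid what is visible of it).
The state is a dict: "t": time; "q": joint angles; "qd": joint speeds; "joint_efforts": joint torques, N m; "eef_pos": TCP position; "ee_rot": TCP orientation; "force": force on the tool from outside, world axes, zero at the start; "moment": the same for the moment, N m; "width": finger opening in m.
Only numpy, scipy, OpenCV 4.12 (cv2) and the standard library are available. Lean on these libraries where they do the work, as an engineer would, in place of code of your own. Each camera call takes 0.05 s, during which the arm holds its last target.

## Working session

There is one attempt and no reset: what is moved stays moved. The work goes in short steps, Python scripts to look and compute and a tool call to move; the robot and the scene stay as the last step left them, time stands still between calls to the robot, and variables do not carry over. Pictures are saved under pics/ and viewed, and the job is handed in when it is done.

Besides the shell and the picture viewer there is one more tool, called after "Emit:" as name(argument=value, ...), one argument or row to a line, values as JSON. step_arm: Moves the arm, as the interface text tells. Its arguments: {"type":"object","properties":{"commands":{"type":"string"},"jaw":{"type":"number"},"grip_force":{"type":"number"}},"required":["commands"]}

```bash
mkdir -p pics; cat > h.py <<'E'
from station import *
import numpy as np, cv2
from scipy.spatial.transform import Rotation as R
def save(p,name): cv2.imwrite('pics/'+name,cv2.cvtColor(p['frame'],cv2.COLOR_RGB2BGR))
def cam(p,st=None):
    f=240/np.tan(np.radians(p['fovy'])/2)
    if 'rvec' in p:
        Rm=cv2.Rodrigues(np.array(p['rvec'],float))[0]; t=np.array(p['tvec'],float).ravel()
        return f,Rm.T,-Rm.T@t
    T=np.array(p['tool_from_camera']); Rt=R.from_euler('xyz',st['ee_rot']).as_matrix()
    return f,Rt@T[:3,:3],Rt@T[:3,3]+np.array(st['eef_pos'])
def ray(p,px,z,st=None):
    f,Rm,c=cam(p,st); d=Rm@np.array([(px[0]-p['cx'])/f,(px[1]-p['cy'])/f,1]); return c+d*(z-c[2])/d[2]
def proj(p,X,st=None):
    f,Rm,c=cam(p,st); v=Rm.T@(np.array(X)-c); return np.array([p['cx']+f*v[0]/v[2],p['cy']+f*v[1]/v[2]])
E
python3 - <<'E'
from h import *
s=get_state();print(s)
H=dict(stage_seat=.05,plate=.012,collar=.014,mount=.032,weight=.03,block=.024,jar=.055,case=.02)
for n in ['top','side','wrist']:
    s=get_state();p=grab_frame(n);save(p,n+'0.png')
    print(n,{k:v for k,v in p.items() if k!='frame'})
    for k in H:
        for r in recognise(p,k)[:5]:
            print(k,np.round(r['pixel']),round(r['conf'],2),np.round(ray(p,r['pixel'],H[k],s),3))
E
```

```text
{'t': 0.0, 'q': array([ 1.42010056e+00,  3.59392332e-01,  1.10388901e-02, -3.69188331e-04,
       -1.22408884e+00, -2.88125642e-01]), 'qd': array([-0.00221198,  0.00061509, -0.00028906, -0.00165543,  0.0002382 ,
        0.0002195 ]), 'joint_efforts': array([ 1.64664812e-03, -5.82724357e+01,  2.93044013e+01,  6.99646980e+00,
        6.95226394e-03, -1.65991491e-04]), 'eef_pos': array([0.28659689, 0.61062979, 0.25060701]), 'ee_rot': array([ 3.13991592e+00, -1.35004501e-04, -4.38947037e-01]), 'force': array([ 0.89376397, -0.2312234 , -1.15898485]), 'moment': array([ 0.01288893, -0.02236027, -0.06121192]), 'width': 0.08793240608135652}
top {'fovy': 55.61600563561814, 'cx': 316.58887344212457, 'cy': 242.30836649919019, 'rvec': array([ 2.0957267 , -2.13391514,  0.1847759 ]), 'tvec': array([0.02080469, 0.52784175, 0.86810723]), 'shot': 1}
stage_seat [178. 270.] 0.88 [0.477 0.291 0.05 ]
plate [356. 290.] 0.7 [ 0.434 -0.068  0.012]
collar [293. 344.] 0.65 [0.328 0.063 0.014]
collar [230. 349.] 0.59 [0.319 0.189 0.014]
collar [280. 281.] 0.55 [0.456 0.09  0.014]
collar [368. 334.] 0.47 [ 0.344
[... 919 characters left out ...]
0.673 -0.112  0.032]
weight [343. 271.] 0.89 [ 0.55  -0.086  0.03 ]
block [385. 222.] 0.82 [0.681 0.076 0.024]
block [420. 271.] 0.38 [ 0.685 -0.103  0.024]
jar [335. 228.] 0.66 [0.56  0.021 0.055]
case [342. 275.] 0.57 [ 0.548 -0.084  0.02 ]
wrist {'fovy': 71.37844940494332, 'cx': 318.56382951263083, 'cy': 233.5570520206056, 'tool_from_camera': array([[ 5.21992302e-04, -9.53301274e-01, -3.02020545e-01,
         8.22479979e-02],
       [ 9.99999845e-01,  4.39055503e-04,  3.42493423e-04,
         1.07967857e-04],
       [-1.93895634e-04, -3.02020677e-01,  9.53301355e-01,
        -1.32137677e-01],
       [ 0.00000000e+00,  0.00000000e+00,  0.00000000e+00,
         1.00000000e+00]]), 'shot': 3}
```

View pics/top0.png

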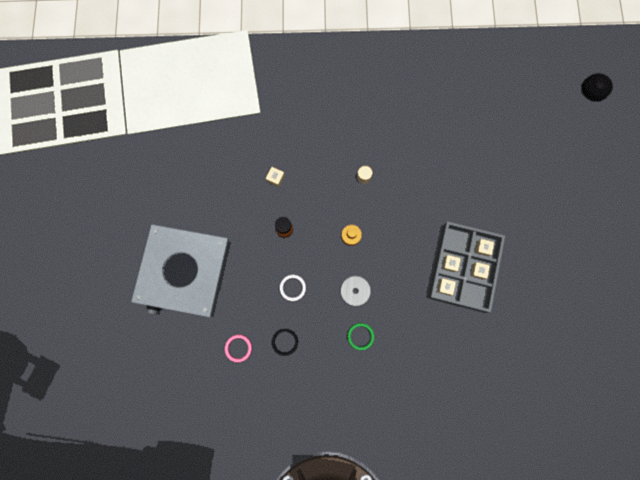

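View pics/side0.png

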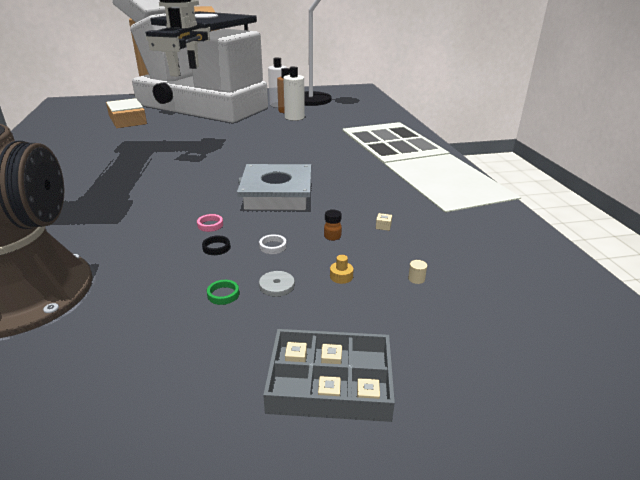

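View pics/wrist0.png

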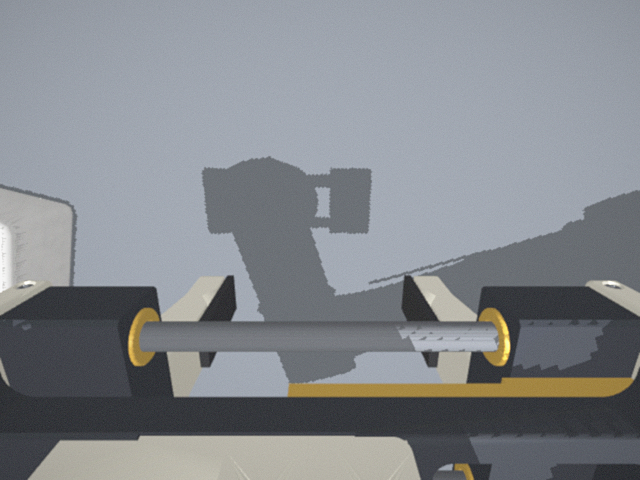

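The collar is the white/silver ring at top (293,288), side (272,243). The look-alikes are pink (238,348), black (285,342) and green (361,337). The plate is at top (355,291), the weight at (351,235), the round mount at (364,174) and the stage recess at (180,270). Next I'll move over the parts for a wrist view.

Emit:
step_arm(
  commands="0 0 0 0 0 -0.147; 0 0 0 0 0 -0.146; 0 0 0 0 0 -0.146; 18 51 -4 0 0 0; 18 51 -4 0 0 0; 18 51 -4 0 0 0; 18 51 -4 0 0 0; 18 51 -4 0 0 0",
)

```text
t: 2.35
eef_pos: [0.3772, 0.3544, 0.272]
ee_rot: [-3.141, -0.0, 0.001]
force: [1.6, -0.2, -0.0]
width: 0.0876
```

Emit:
step_arm(
  commands="18 51 -4 0 0 0; 18 51 -4 0 0 0; 18 51 -4 0 0 0; 18 51 -4 0 0 0; 18 51 -4 0 0 0; 18 51 -4 0 0 0; 0 0 0 0 0 0; 0 0 0 0 0 0",
)

```text
t: 3.35
eef_pos: [0.4848, 0.0498, 0.2956]
ee_rot: [-3.141, -0.0, -0.001]
force: [-0.7, -0.0, -0.5]
width: 0.0878
```

```bash
cat >> h.py <<'E'
def show(s): print('t',round(s['t'],2),'pos',np.round(s['eef_pos'],4),'rot',np.round(s['ee_rot'],4),'F',np.round(s['force'],1),'w',round(s['width'],4))
E
python3 - <<'E'
from h import *
s=get_state();show(s);p=grab_frame('wrist');save(p,'w1.png')
H=dict(stage_seat=.05,plate=.012,collar=.014,mount=.032,weight=.03)
for k in H:
    for r in recognise(p,k)[:5]:
        print(k,np.round(r['pixel']),round(r['conf'],2),np.round(ray(p,r['pixel'],H[k],s),3))
E
```

```text
t 3.35 pos [0.4848 0.0498 0.2956] rot [-3.1414e+00 -0.0000e+00 -1.1000e-03] F [-0.7 -0.  -0.5] w 0.0878
stage_seat [114. 200.] 0.79 [0.489 0.285 0.05 ]
plate [412. 234.] 0.77 [ 0.435 -0.072  0.012]
collar [294. 312.] 0.97 [0.321 0.084 0.014]
collar [318. 214.] 0.86 [0.462 0.05  0.014]
collar [245. 304.] 0.69 [0.333 0.152 0.014]
collar [394. 288.] 0.58 [ 0.358 -0.054  0.014]
mount [448.  13.] 0.76 [ 0.679 -0.083  0.032]
weight [411. 139.] 0.65 [ 0.554 -0.056  0.03 ]
```

View pics/w1.png

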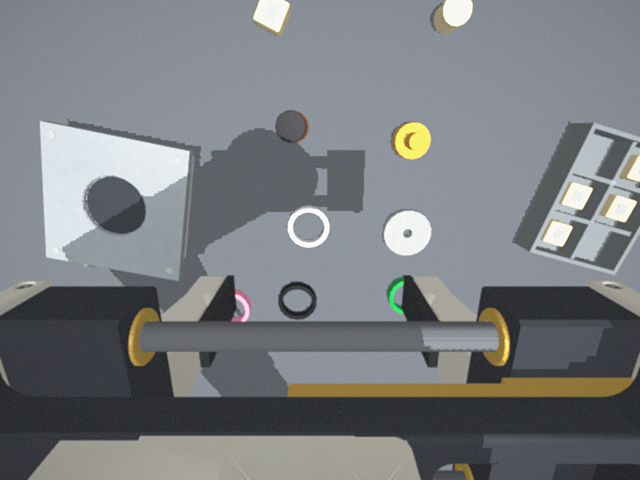

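The wrist view shows the plate at (408,233), the collar (white ring) at (309,227), the recess at (115,204), the weight at (412,141) and the mount at (454,12). The black ring (298,299), green ring (400,296) and pink ring (240,307) are look-alikes. I'll fit contours for precise positions.

```bash
cat >> h.py <<'E'
def blobs(p,box,fn):
    """box c0,r0,c1,r1; fn(hsv,gray)->mask; largest contour"""
    c0,r0,c1,r1=box; im=p['frame'][r0:r1,c0:c1]; 
    hsv=cv2.cvtColor(im,cv2.COLOR_RGB2HSV).astype(int)
    m=fn(hsv).astype(np.uint8)*255
    cs,_=cv2.findContours(m,cv2.RETR_EXTERNAL,cv2.CHAIN_APPROX_NONE)
    c=max(cs,key=cv2.contourArea)+np.array([c0,r0])
    return cv2.convexHull(c).reshape(-1,2).astype(float),m
def circ(p,c,z,st=None):
    """fit circle to contour points projected to plane z"""
    from scipy.optimize import least_squares
    P=np.array([ray(p,q,z,st)[:2] for q in c])
    f=lambda v:np.hypot(P[:,0]-v[0],P[:,1]-v[1])-v[2]
    r=least_squares(f,[*P.mean(0),.03],loss='soft_l1',f_scale=.001)
    return r.x, np.sqrt(np.mean(f(r.x)**2))
E
python3 - <<'E'
from h import *
import pickle
s=get_state();p=grab_frame('wrist');t=grab_frame('top');pickle.dump((s,p,t),open('a.pkl','wb'))
def rep(n,p,box,fn,z,s):
    c,m=blobs(p,box,fn); v,e=circ(p,c,z,s); print(n,len(c),np.round(v*1000,1),'rms',round(e*1000,2))
br=lambda h:h[...,2]>200
rep('plate',p,(375,200,440,265),lambda h:h[...,2]>190,.012,s)
rep('collar',p,(280,200,340,255),lambda h:h[...,2]>190,.014,s)
rep('recess',p,(75,165,155,240),lambda h:(h[...,2]<75),.05,s)
for q in [(115,204),(60,204),(100,180),(320,100),(408,215),(412,160),(430,145)]:print(q,p['frame'][q[1],q[0]])
rep('weight',p,(385,110,440,170),lambda h:(h[...,1]>150),.02,s)
for q in [(180,270),(160,270),(292,277),(355,282),(351,243),(364,172),(330,200)]:print(q,t['frame'][q[1],q[0]])
rep('Tplate',t,(335,270,378,312),lambda h:h[...,2]>120,.012,None)
rep('Tcollar',t,(275,270,312,306),lambda h:h[...,2]>130,.014,None)
rep('Trecess',t,(158,246,202,292),lambda h:h[...,2]<75,.05,None)
rep('Tweight',t,(335,220,370,252),lambda h:h[...,1]>150,.02,None)
rep('Tmount',t,(350,160,380,190),lambda h:h[...,2]>215,.032,None)
E
```

```text
plate 29 [435.7 -66.1  30.6] rms 0.14
collar 25 [444.1  63.   27.2] rms 0.21
recess 17 [480.1 282.4  30.9] rms 1.73
(115, 204) [86 92 99]
(60, 204) [225 231 235]
(100, 180) [80 89 96]
(320, 100) [142 149 157]
(408, 215) [243 244 244]
(412, 160) [140 144 156]
(430, 145) [246 214 138]
weight 11 [552.9 -60.4  11.2] rms 0.39
(180, 270) [45 50 54]
(160, 270) [65 64 66]
(292, 277) [226 222 226]
(355, 282) [203 204 200]
(351, 243) [63 65 69]
(364, 172) [249 241 210]
(330, 200) [86 92 96]
Tplate 16 [433.3 -66.1  31.2] rms 0.15
Tcollar 19 [441.4  63.3  27.5] rms 0.35
Trecess 12 [498.3 289.8  51.2] rms 2.85
Tweight 7 [549.  -57.8  22. ] rms 2.51
Tmount 14 [680.6 -92.6  14.1] rms 0.21
```

Emit:
step_arm(
  commands="-12 29 36 0 0 0; -12 29 36 0 0 0; -12 29 36 0 0 0; -13 29 36 0 0 0; 0 0 0 0 0 0; 0 0 0 0 0 0",
)

```text
t: 4.5
eef_pos: [0.4368, -0.0657, 0.1522]
ee_rot: [3.141, -0.001, 0.0]
force: [-0.1, 0.3, 1.0]
width: 0.0878
```

```bash
python3 - <<'E'
from h import *
s=get_state();show(s);p=grab_frame('wrist');save(p,'w2.png')
print(proj(p,[.436,-.066,.012],s))
c,m=blobs(p,(240,170,400,300),lambda h:(h[...,2]>190)&(h[...,1]<40))
print(c.min(0),c.max(0));print(circ(p,c,.012,s))
E
```

```text
t 4.5 pos [ 0.4368 -0.0657  0.1522] rot [ 3.1415e+00 -1.1000e-03  4.0000e-04] F [-0.1  0.3  1. ] w 0.0878
[318.63657553 230.02364655]
[284. 196.] [354. 264.]
(array([ 0.43540741, -0.06662583,  0.03032913]), np.float64(0.0005045423567113269))
```

View pics/w2.png

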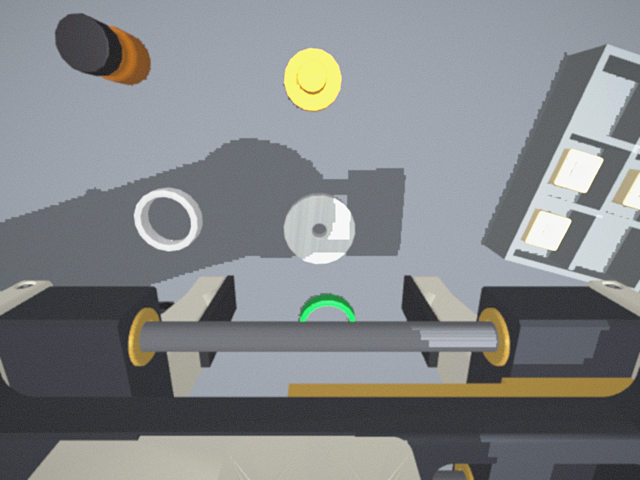

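The plate is centred at (319,229), which agrees with my position within 1 mm. Descending to grip its upper part.

Emit:
step_arm(
  commands="-1 0 40 0 0 0; 0 0 40 0 0 0; 0 0 30 0 0 0; 0 0 10 0 0 0; 0 0 0 0 0 0; 0 0 0 0 0 0",
)

```text
t: 5.3
eef_pos: [0.4361, -0.0655, 0.0327]
ee_rot: [-3.141, -0.002, 0.001]
force: [0.1, -0.1, -0.0]
width: 0.0878
```

Emit:
step_arm(
  commands="0 0 0 0 0 0; 0 0 0 0 0 0; 0 0 0 0 0 0; 0 0 0 0 0 0; 0 0 0 0 0 0; 0 0 0 0 0 0",
  jaw=50,
  grip_force=25,
)

```text
t: 6.05
eef_pos: [0.4351, -0.066, 0.0318]
ee_rot: [3.142, -0.0, 0.0]
force: [-0.8, 0.1, 5.5]
width: 0.06
```

Emit:
step_arm(
  commands="0 0 -10 0 0 0; 0 0 -30 0 0 0; 0 0 -50 0 0 0; 0 0 -30 0 0 0; 0 0 0 0 0 0; 0 0 0 0 0 0",
)

```text
t: 6.8
eef_pos: [0.4343, -0.066, 0.1513]
ee_rot: [-3.141, 0.0, -0.0]
force: [-0.3, -0.1, -1.4]
width: 0.0604
```

```bash
python3 - <<'E'
from h import *
s=get_state();show(s);p=grab_frame('wrist');save(p,'w3.png')
E
```

```text
t 6.8 pos [ 0.4343 -0.066   0.1513] rot [-3.1413e+00  4.0000e-04 -2.0000e-04] F [-0.3 -0.1 -1.4] w 0.0604
```

View pics/w3.png

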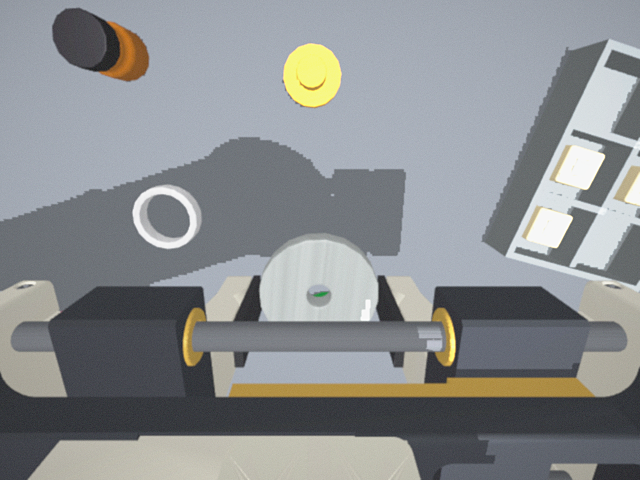

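The plate is held level, with its hole at (319,295). Moving near the stage for a look.

Emit:
step_arm(
  commands="0 -25 -20 0 0 0; 0 -50 -20 0 0 0; 0 -60 -9 0 0 0; 0 -60 0 0 0 0; 0 -60 0 0 0 0; 0 -60 0 0 0 0; 0 -35 0 0 0 0; 0 0 0 0 0 0",
)

```text
t: 7.85
eef_pos: [0.4343, 0.286, 0.1986]
ee_rot: [3.139, 0.002, 0.003]
force: [0.3, -0.1, -0.7]
width: 0.0603
```

Emit:
step_arm(
  commands="0 0 0 0 0 0",
)

```text
t: 7.98
eef_pos: [0.4342, 0.2834, 0.1992]
ee_rot: [3.139, 0.002, 0.001]
force: [-0.5, -0.2, -1.3]
width: 0.0605
```

```bash
python3 - <<'E'
from h import *
import pickle
s=get_state();show(s);p=grab_frame('wrist');save(p,'w4.png');pickle.dump((s,p),open('w4.pkl','wb'))
R_=R.from_euler('xyz',s['ee_rot']).as_matrix()
print(proj(p,np.array(s['eef_pos'])+R_@[0,0,.0195],s), proj(p,[.48,.285,.05],s))
E
```

```text
t 7.97 pos [0.4342 0.2834 0.1992] rot [3.1391e+00 2.0000e-03 5.0000e-04] F [-0.5 -0.2 -1.3] w 0.0605
[318.13917925 297.75399446] [316.03026531 173.08483928]
```

View pics/w4.png

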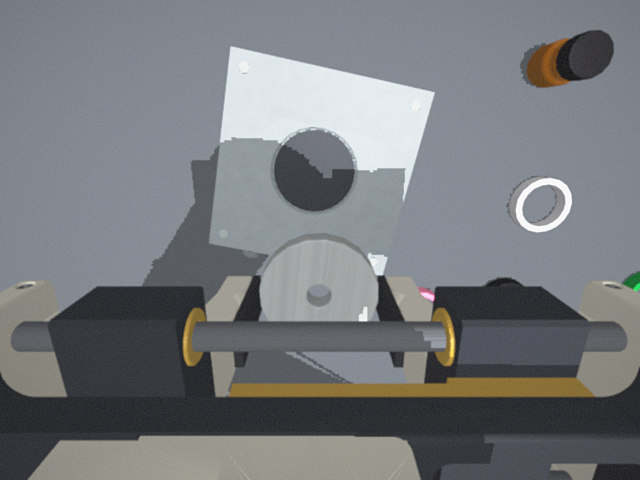

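```bash
cat >> h.py <<'E'
def rim(p,st,box,z,r0,guess,dark=True):
    """radial edge search: strongest brightness step along radii in world plane"""
    g=cv2.cvtColor(p['frame'],cv2.COLOR_RGB2GRAY).astype(np.float32)
    from scipy.optimize import least_squares
    v=np.array(guess[:2]);
    for it in range(3):
        pts=[]
        for a in np.arange(0,2*np.pi,np.pi/60):
            rs=np.arange(r0-.007,r0+.007,.0003)
            px=np.array([proj(p,[v[0]+r*np.cos(a),v[1]+r*np.sin(a),z],st) for r in rs],np.float32)
            if (px[:,1]>box[3]).any() or (px<0).any(): continue
            I=cv2.remap(g,px[:,0].reshape(1,-1),px[:,1].reshape(1,-1),cv2.INTER_LINEAR).ravel()
            I=np.convolve(I,np.ones(5)/5,'valid'); d=np.diff(I)*(1 if dark else -1); k=d.argmax()
            if d[k]>2: pts.append([v[0]+rs[k+2]*np.cos(a),v[1]+rs[k+2]*np.sin(a)])
        P=np.array(pts)
        f=lambda x:np.hypot(P[:,0]-x[0],P[:,1]-x[1])-x[2]
        o=least_squares(f,[*v,r0],loss='soft_l1',f_scale=.0005); v=o.x[:2]
    return o.x,len(P),np.sqrt(np.mean(f(o.x)**2))
E
python3 - <<'E'
from h import *
import pickle
s,p=pickle.load(open('w4.pkl','rb'))
print(rim(p,s,(0,0,640,235),.05,.0355,ray(p,(315,170),.05,s)))
print('plate top', ray(p,(319,295),s['eef_pos'][2]-.0195,s))
c,m=blobs(p,(255,225,385,318),lambda h:(h[...,2]>150)&(h[...,1]<40)); print(len(c))
_,_,t=pickle.load(open('a.pkl','rb'))
print('top',rim(t,None,(0,0,640,480),.05,.0355,ray(t,(180,270),.05)))
sd=grab_frame('top')
E
```

```text
(array([0.48118572, 0.28675398, 0.03330772]), 120, np.float64(0.0006525997913315656))
plate top [0.43576317 0.28294365 0.17965618]
7
top (array([0.47809039, 0.28614447, 0.03453078]), 82, np.float64(0.0006939521124018672))
```

Emit:
step_arm(
  commands="20 -1 20 0 0 0; 20 -1 40 0 0 0; 5.5 -1 40 0 0 0; 0 0 10 0 0 0; 0 0 0 0 0 0; 0 0 0 0 0 0; 0 0 0 0 0 0",
)

```text
t: 8.95
eef_pos: [0.4807, 0.2877, 0.0922]
ee_rot: [-3.14, -0.002, 0.001]
force: [-0.8, 0.1, -1.4]
width: 0.0601
```

```bash
python3 - <<'E'
from h import *
s=get_state();show(s);p=grab_frame('wrist');save(p,'w5.png')
E
```

```text
t 8.95 pos [0.4807 0.2877 0.0922] rot [-3.1395e+00 -1.8000e-03  5.0000e-04] F [-0.8  0.1 -1.4] w 0.0601
```

View pics/w5.png

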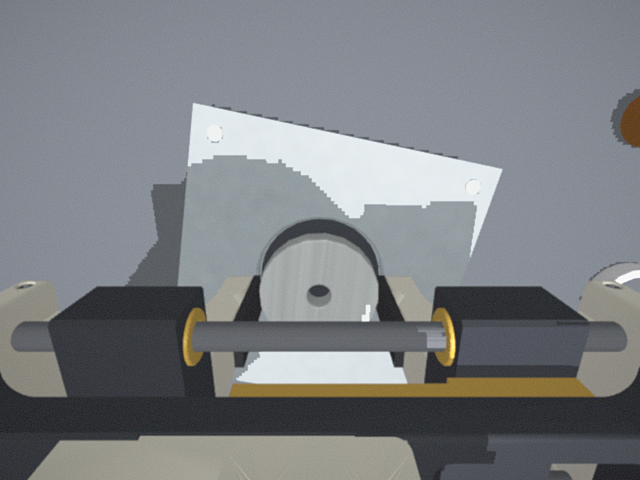

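Emit:
step_arm(
  commands="0 0 5 0 0 0; 0 0 4 0 0 0; 0 0 3 0 0 0; 0 0 2 0 0 0; 0 0 0 0 0 0; 0 0 0 0 0 0",
)

```text
t: 9.75
eef_pos: [0.4802, 0.2869, 0.0768]
ee_rot: [3.141, 0.0, 0.0]
force: [-2.5, -0.4, 5.6]
width: 0.06
```

```bash
python3 - <<'E'
from h import *
s=get_state();show(s);p=grab_frame('wrist');save(p,'w6.png')
E
```

```text
t 9.75 pos [0.4802 0.2869 0.0768] rot [3.1413e+00 2.0000e-04 3.0000e-04] F [-2.5 -0.4  5.6] w 0.06
```

View pics/w6.png

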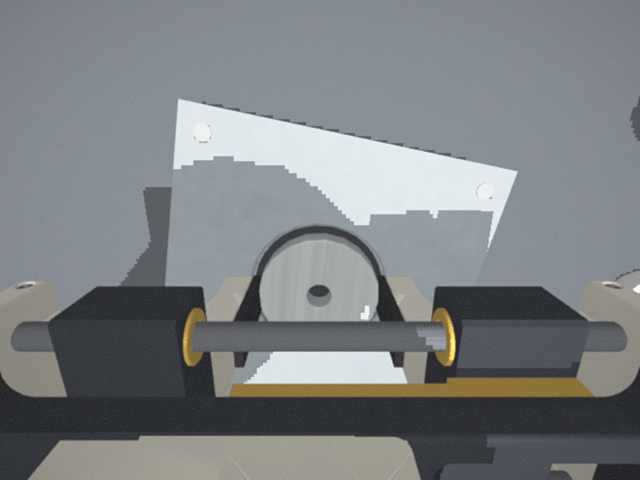

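Contact force at the expected height (TCP 77 mm), with a gap visible around the plate. Releasing and rising.

Emit:
step_arm(
  commands="0 0 0 0 0 0; 0 0 0 0 0 0; 0 0 0 0 0 0; 0 0 0 0 0 0; 0 0 -15 0 0 0; -20 0 -40 0 0 0; -30 0 -40 0 0 0; 0 0 0 0 0 0",
  jaw=87,
)

```text
t: 10.8
eef_pos: [0.4305, 0.2885, 0.1761]
ee_rot: [-3.136, -0.005, 0.002]
force: [1.0, 0.3, 0.1]
width: 0.087
```

Emit:
step_arm(
  commands="0 0 0 0 0 0",
)

```text
t: 10.92
eef_pos: [0.4304, 0.2873, 0.1725]
ee_rot: [-3.14, -0.001, 0.001]
force: [-0.0, -0.4, 0.1]
width: 0.087
```

```bash
python3 - <<'E'
from h import *
import pickle
s=get_state();show(s);p=grab_frame('wrist');save(p,'w7.png');pickle.dump((s,p),open('w7.pkl','wb'))
g=ray(p,(315,170),.05,s)
print(g,proj(p,[.4812,.2868,.057],s))
E
```

```text
t 10.93 pos [0.4304 0.2873 0.1725] rot [-3.1401e+00 -9.0000e-04  6.0000e-04] F [-0.  -0.4  0.1] w 0.087
[0.48222201 0.28998753 0.05      ] [319.22970471 172.55298017]
```

View pics/w7.png

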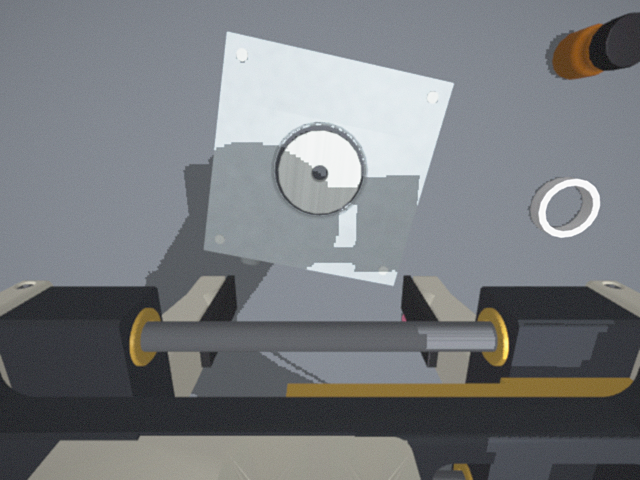

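The plate sits flat in the recess, centred at about (320,172) with the dark gap even all round. On to the collar.

```bash
python3 - <<'E'
from h import *
import pickle
s,p=pickle.load(open('w7.pkl','rb'))
print('plate',rim(p,s,(0,0,640,235),.057,.031,ray(p,(319,171),.057,s),dark=False), 'hole',ray(p,(319.5,172),.057,s))
print('collar',rim(p,s,(0,0,640,260),.014,.027,[.444,.063],dark=False))
E
```

```text
plate (array([0.48078745, 0.28678214, 0.03009883]), 120, np.float64(0.0002061161777781603)) hole [0.48160304 0.28660214 0.057     ]
collar (array([0.44433678, 0.06456771, 0.02658594]), 120, np.float64(0.00018915246347862505))
```

Emit:
step_arm(
  commands="0 30 10 0 0 0; 0 55 10 0 0 0; 0 55 10 0 0 0; 3 50 0 0 0 0; 10 34 0 0 0 0; 0 0 0 0 0 0; 0 0 0 0 0 0",
)

```text
t: 11.85
eef_pos: [0.4434, 0.0627, 0.1409]
ee_rot: [3.141, 0.001, -0.001]
force: [-0.2, 0.1, 0.1]
width: 0.0869
```

```bash
python3 - <<'E'
from h import *
s=get_state();show(s);p=grab_frame('wrist');save(p,'w8.png')
print('collar',rim(p,s,(0,0,640,275),.014,.027,[.444,.063],dark=False))
print(proj(p,[.444,.063,.014],s))
E
```

```text
t 11.85 pos [0.4434 0.0627 0.1409] rot [ 3.1408e+00  1.2000e-03 -1.1000e-03] F [-0.2  0.1  0.1] w 0.0869
collar (array([0.44460182, 0.06323472, 0.02638419]), 120, np.float64(0.0005963333022241669))
[317.85254777 232.79308769]
```

View pics/w8.png

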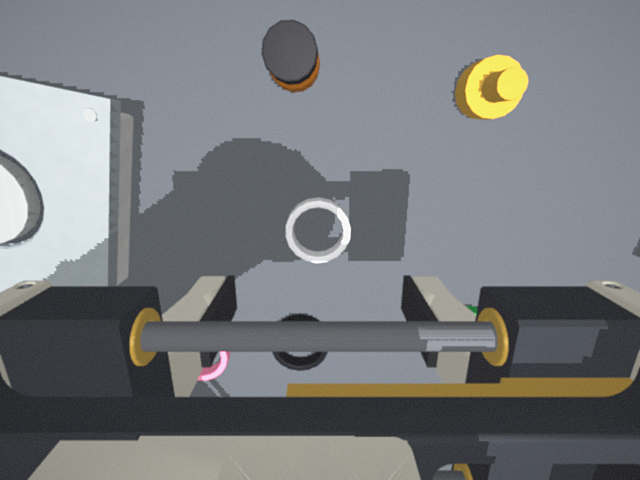

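The ring at (318,230) is the white/silver one, so it is the collar. The black ring at (300,340) and pink ring at (210,365) are not. Descending and gripping.

Emit:
step_arm(
  commands="0 0 40 0 0 0; 0 0 40 0 0 0; 0 0 22 0 0 0; 0 0 9 0 0 0; 0 0 0 0 0 0; 0 0 0 0 0 0",
)

```text
t: 12.65
eef_pos: [0.444, 0.0636, 0.0314]
ee_rot: [-3.141, -0.001, 0.001]
force: [-0.5, 0.9, 0.3]
width: 0.0873
```

Emit:
step_arm(
  commands="0 0 0 0 0 0; 0 0 0 0 0 0; 0 0 0 0 0 0; 0 0 0 0 0 0; 0 0 0 0 0 0; 0 0 0 0 0 0",
  jaw=44,
  grip_force=12,
)

```text
t: 13.4
eef_pos: [0.4435, 0.0631, 0.0307]
ee_rot: [-3.142, -0.0, 0.0]
force: [-0.8, -0.2, 3.3]
width: 0.0526
```

Emit:
step_arm(
  commands="0 0 -10 0 0 0; 0 0 -30 0 0 0; -3 -40 -45 0 0 0; -3 -55 -45 0 0 0; -3 -55 -20 0 0 0; -3 -50 0 0 0 0; 0 -24 0 0 0 0; 0 0 0 0 0 0",
)

```text
t: 14.4
eef_pos: [0.4314, 0.2814, 0.175]
ee_rot: [3.141, 0.0, 0.002]
force: [-0.8, -0.3, -0.4]
width: 0.0528
```

Emit:
step_arm(
  commands="0 0 0 0 0 0; 0 0 0 0 0 0",
)

```text
t: 14.65
eef_pos: [0.4317, 0.2793, 0.175]
ee_rot: [3.141, 0.0, -0.001]
force: [-0.5, -0.7, 0.8]
width: 0.0524
```

```bash
python3 - <<'E'
from h import *
import pickle
s=get_state();show(s);p=grab_frame('wrist');save(p,'w9.png');pickle.dump((s,p),open('w9.pkl','wb'))
z=s['eef_pos'][2]-.0297+.014
print('plate',rim(p,s,(0,0,640,235),.057,.031,[.481,.2868],dark=False))
print(proj(p,[s['eef_pos'][0],s['eef_pos'][1],z],s))
E
```

```text
t 14.65 pos [0.4317 0.2793 0.175 ] rot [ 3.1411e+00  4.0000e-04 -9.0000e-04] F [-0.5 -0.7  0.8] w 0.0524
plate (array([0.48081205, 0.28664061, 0.0301072 ]), 120, np.float64(0.00018763532526573447))
[318.11275352 301.45741886]
```

View pics/w9.png

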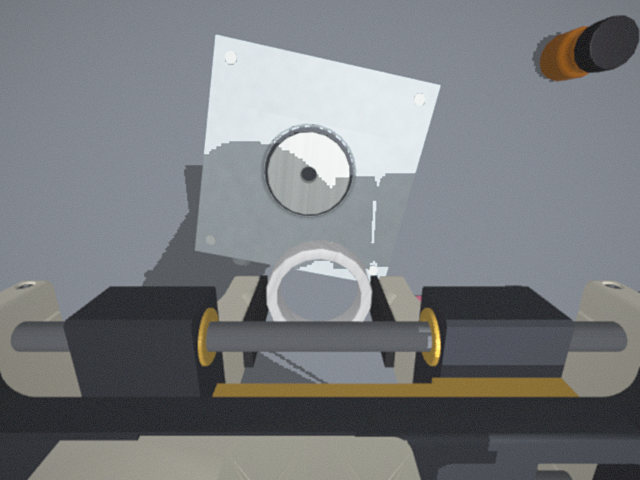

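Emit:
step_arm(
  commands="20 -3 10 0 0 0; 20 -3 30 0 0 0; 8.3 -1.4 25 0 0 0; 0 0 12 0 0 0; 0 0 0 0 0 0; 0 0 0 0 0 0; 0 0 0 0 0 0",
)

```text
t: 15.58
eef_pos: [0.4802, 0.2883, 0.0993]
ee_rot: [-3.14, -0.001, 0.001]
force: [-1.4, -0.7, 0.1]
width: 0.0532
```

```bash
python3 - <<'E'
from h import *
s=get_state();show(s);p=grab_frame('wrist');save(p,'w10.png')
E
```

```text
t 15.57 pos [0.4802 0.2883 0.0993] rot [-3.1401e+00 -1.3000e-03  6.0000e-04] F [-1.4 -0.7  0.1] w 0.0532
```

View pics/w10.png

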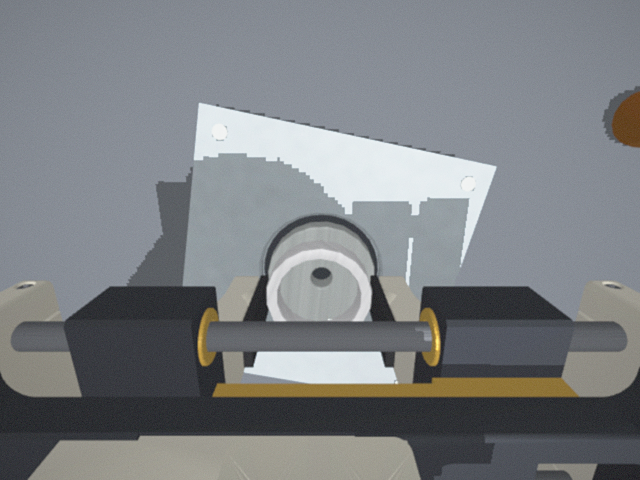

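Emit:
step_arm(
  commands="0 0.5 4 0 0 0; 0 0.5 3 0 0 0; 0 0 2 0 0 0; 0 0 1 0 0 0; 0 0 0.5 0 0 0; 0 0 0 0 0 0; 0 0 0 0 0 0",
)

```text
t: 16.5
eef_pos: [0.48, 0.2867, 0.0877]
ee_rot: [3.142, -0.0, 0.0]
force: [-1.3, -0.7, 1.7]
width: 0.0529
```

```bash
python3 - <<'E'
from h import *
s=get_state();show(s);p=grab_frame('wrist');save(p,'w11.png')
E
```

```text
t 16.5 pos [0.48   0.2867 0.0877] rot [ 3.1415e+00 -0.0000e+00  2.0000e-04] F [-1.3 -0.7  1.7] w 0.0529
```

View pics/w11.png

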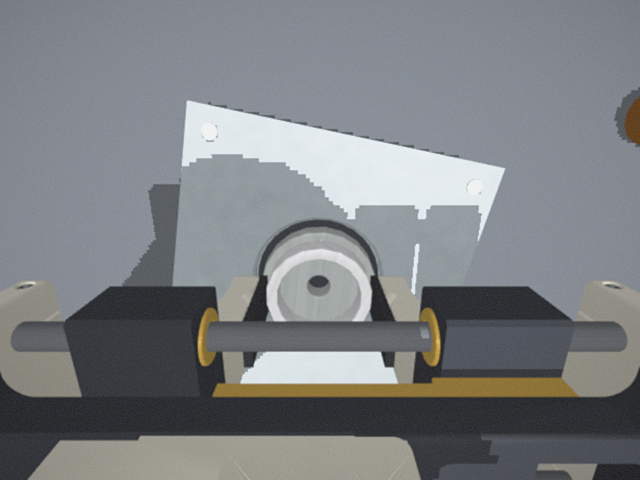

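Hole and collar line up (both at column 319). Lowering a touch more, releasing and checking.

Emit:
step_arm(
  commands="0 0 0.4 0 0 0; 0 0 0 0 0 0",
)

```text
t: 16.8
eef_pos: [0.48, 0.2868, 0.0877]
ee_rot: [-3.142, -0.0, 0.0]
force: [-3.4, -2.2, 6.2]
width: 0.053
```

Emit:
step_arm(
  commands="0 0 0 0 0 0; 0 0 0 0 0 0; 0 0 0 0 0 0; 0 0 0 0 0 0; 0 0 -20 0 0 0; -20 0 -40 0 0 0; -30 0 -40 0 0 0; 0 0 0 0 0 0",
  jaw=80,
)

```text
t: 17.8
eef_pos: [0.4299, 0.288, 0.1907]
ee_rot: [-3.137, -0.004, 0.002]
force: [0.9, 0.2, -0.5]
width: 0.0802
```

Emit:
step_arm(
  commands="0 0 0 0 0 0",
)

```text
t: 17.92
eef_pos: [0.4298, 0.2868, 0.1872]
ee_rot: [-3.141, -0.0, 0.001]
force: [0.3, -0.5, -0.9]
width: 0.0799
```

```bash
python3 - <<'E'
from h import *
s=get_state();show(s);p=grab_frame('wrist');save(p,'w12.png')
print('plate',rim(p,s,(0,0,640,235),.057,.031,[.481,.2868],dark=False))
print('collar',rim(p,s,(0,0,640,235),.071,.027,[.481,.2868],dark=False))
print('bore',rim(p,s,(0,0,640,235),.071,.021,[.481,.2868],dark=True))
cv2.imwrite('pics/w12c.png',cv2.cvtColor(cv2.resize(p['frame'][80:280,180:460],None,fx=2.8,fy=2.8),cv2.COLOR_RGB2BGR))
E
```

```text
t 17.93 pos [0.4298 0.2868 0.1872] rot [-3.141e+00 -1.000e-04  5.000e-04] F [ 0.3 -0.5 -0.9] w 0.0799
plate (array([0.48086401, 0.2868046 , 0.03003728]), 120, np.float64(0.00033462409278548746))
collar (array([0.48254353, 0.28678308, 0.02843046]), 120, np.float64(0.00027382135357659383))
bore (array([0.4813938 , 0.28675871, 0.02124368]), 117, np.float64(0.002414782423544753))
```

View pics/w12c.png

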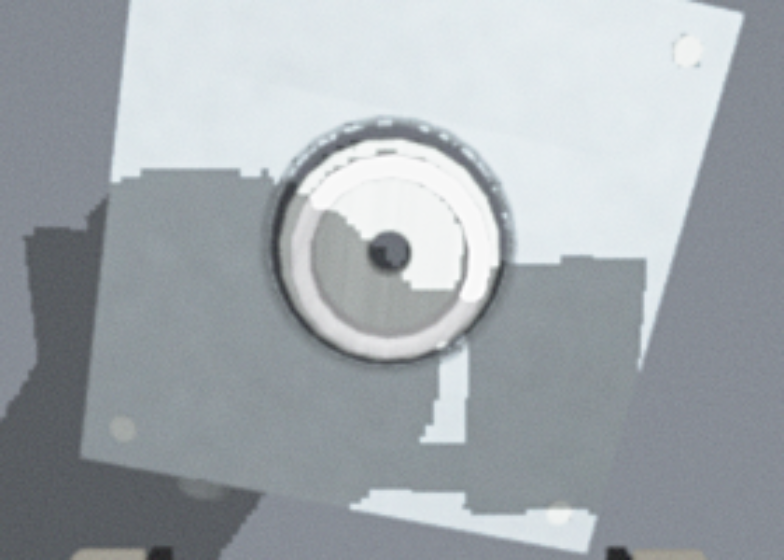

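```bash
python3 - <<'E'
from h import *
s=get_state();p=grab_frame('wrist')
c=lambda x,y:(180+x/2.8-.3,80+y/2.8-.3)
print('bore',[np.round(ray(p,c(*q),.071,s)[:2],4) for q in [(389,178),(389,338),(312,258),(466,258)]],'hole',ray(p,c(390,251),.057,s))
E
```

```text
bore [array([0.5013, 0.2863]), array([0.4597, 0.2863]), array([0.481 , 0.3065]), array([0.4811, 0.2661])] hole [0.4812122  0.28598419 0.057     ]
```

Emit:
step_arm(
  commands="15 30 -3 0 0 0; 25 50 0 0 0 0; 30 55 0 0 0 0; 30 55 0 0 0 0; 30 55 0 0 0 0; 35 55 0 0 0 0; 30 52 0 0 0 0; 25 25 0 0 0 0",
  jaw=60,
)

```text
t: 19.02
eef_pos: [0.6489, -0.091, 0.188]
ee_rot: [3.141, 0.003, -0.003]
force: [0.2, 1.2, 1.0]
width: 0.0599
```

Emit:
step_arm(
  commands="0 0 0 0 0 0; 0 0 0 0 0 0",
)

```text
t: 19.27
eef_pos: [0.6478, -0.0877, 0.1886]
ee_rot: [3.141, 0.003, -0.001]
force: [-0.5, 0.1, 0.1]
width: 0.06
```

```bash
python3 - <<'E'
from h import *
s=get_state();show(s);p=grab_frame('wrist');save(p,'w13.png')
print([(r['pixel'],r['conf']) for r in recognise(p,'mount')])
print(proj(p,[.681,-.092,.032],s))
E
```

```text
t 19.27 pos [ 0.6478 -0.0877  0.1886] rot [ 3.1415e+00  2.7000e-03 -8.0000e-04] F [-0.5  0.1  0.1] w 0.06
[([320.0, 181.1], 0.73)]
[323.17643602 186.41183224]
```

View pics/w13.png

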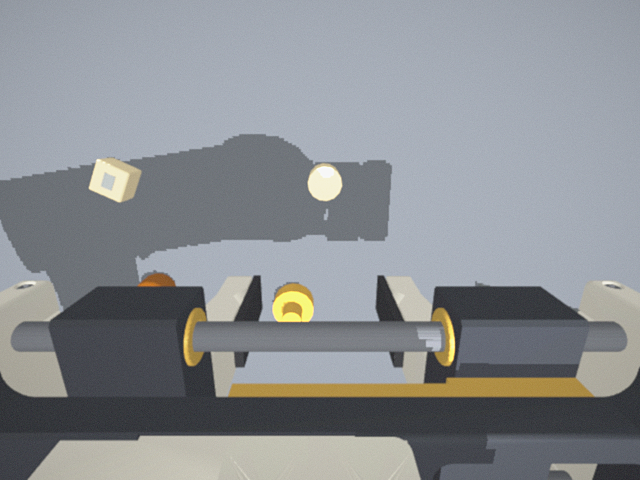

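The round mount's top is at (325,182). The square block at (115,180) stays untouched.

```bash
python3 - <<'E'
from h import *
s=get_state();p=grab_frame('wrist')
c,m=blobs(p,(295,155,355,210),lambda h:(h[...,2]>150)&(h[...,0]<35)&(h[...,1]>10));print(c.min(0),c.max(0),circ(p,c,.032,s))
print('rim',rim(p,s,(0,0,640,235),.032,.015,ray(p,(325,182),.032,s),dark=False))
E
```

```text
[308. 163.] [343. 201.] (array([ 0.68443878, -0.09298552,  0.0157588 ]), np.float64(0.0005819027369501941))
rim (array([ 0.68379944, -0.09297563,  0.01496279]), 120, np.float64(0.0005734715287926223))
```

Emit:
step_arm(
  commands="20 3 20 0 0 0; 15 2 40 0 0 0; 0 0 40 0 0 0; 0 0 25 0 0 0; 0 0 0 0 0 0; 0 0 0 0 0 0",
)

```text
t: 20.18
eef_pos: [0.6842, -0.0919, 0.0668]
ee_rot: [3.141, -0.002, 0.001]
force: [0.2, 0.4, 0.3]
width: 0.0602
```

```bash
python3 - <<'E'
from h import *
s=get_state();show(s);p=grab_frame('wrist');save(p,'w14.png')
print('rim',rim(p,s,(0,0,640,300),.032,.015,[.6838,-.093],dark=False))
E
```

```text
t 20.18 pos [ 0.6842 -0.0919  0.0668] rot [ 3.1414e+00 -1.9000e-03  1.4000e-03] F [0.2 0.4 0.3] w 0.0602
rim (array([ 0.68429609, -0.09306952,  0.01476354]), 77, np.float64(0.0020299487224531496))
```

View pics/w14.png

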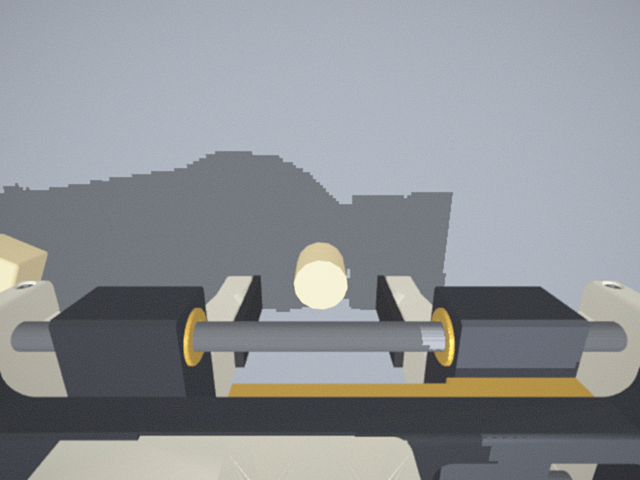

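Emit:
step_arm(
  commands="-0.5 0.7 12 0 0 0; 0 0 8 0 0 0; 0 0 3 0 0 0; 0 0 0 0 0 0; 0 0 0 0 0 0",
)

```text
t: 20.85
eef_pos: [0.6831, -0.0932, 0.0424]
ee_rot: [3.142, -0.0, 0.0]
force: [0.0, -0.4, -0.8]
width: 0.0602
```

```bash
python3 - <<'E'
from h import *
s=get_state();show(s);p=grab_frame('wrist');save(p,'w15.png')
X=np.array(s['eef_pos']);print(proj(p,[X[0],X[1],.032],s))
E
```

```text
t 20.85 pos [ 0.6831 -0.0932  0.0424] rot [ 3.1415e+00 -3.0000e-04  2.0000e-04] F [ 0.  -0.4 -0.8] w 0.0602
[318.11179732 306.96051087]
```

View pics/w15.png

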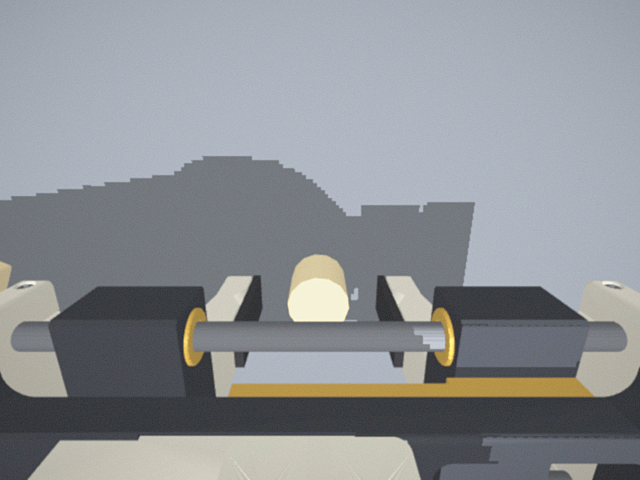

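Emit:
step_arm(
  commands="0 0 0 0 0 0; 0 0 0 0 0 0; 0 0 0 0 0 0; 0 0 0 0 0 0; 0 0 0 0 0 0; 0 0 0 0 0 0",
  jaw=22,
  grip_force=12,
)

```text
t: 21.65
eef_pos: [0.683, -0.0932, 0.0423]
ee_rot: [3.142, -0.0, 0.0]
force: [1.4, 0.1, 0.6]
width: 0.0285
```

Emit:
step_arm(
  commands="0 0 -10 0 0 0; 0 0 -40 0 0 0; -10 -20 -50 0 0 0; -28 -45 -48 0 0 0; -35 -50 0 0 0 0; -35 -55 0 0 0 0; -35 -55 0 0 0 0; -35 -55 0 0 0 0",
)

```text
t: 22.65
eef_pos: [0.5117, 0.1758, 0.1852]
ee_rot: [-3.141, -0.001, 0.0]
force: [0.6, 0.3, -0.2]
width: 0.0285
```

Emit:
step_arm(
  commands="-33 -50 0 0 0 0; -22 -35 0 0 0 0; -10 -15 0 0 0 0; 0 0 0 0 0 0; 0 0 0 0 0 0; 0 0 0 0 0 0",
)

```text
t: 23.4
eef_pos: [0.4482, 0.2733, 0.1841]
ee_rot: [3.141, 0.0, -0.001]
force: [0.1, -1.6, 0.1]
width: 0.0285
```

```bash
python3 - <<'E'
from h import *
s=get_state();show(s);p=grab_frame('wrist');save(p,'w16.png')
print('bore',rim(p,s,(0,0,640,255),.071,.021,[.481,.2868],dark=True))
E
```

```text
t 23.4 pos [0.4482 0.2733 0.1841] rot [ 3.1413e+00  2.0000e-04 -1.3000e-03] F [ 0.1 -1.6  0.1] w 0.0285
bore (array([0.4809793 , 0.28634684, 0.02094363]), 120, np.float64(0.0008052125043137162))
```

View pics/w16.png

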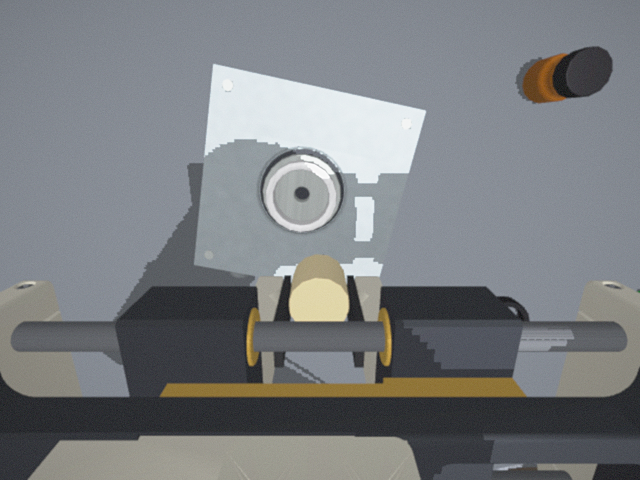

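Emit:
step_arm(
  commands="16 -7 10 0 0 0; 16 -6 20 0 0 0; 0 0 20 0 0 0; 0 0 14 0 0 0; 0 0 0 0 0 0; 0 0 0 0 0 0; 0 0 0 0 0 0; 0 0 0 0 0 0",
)

```text
t: 24.45
eef_pos: [0.4799, 0.2875, 0.1208]
ee_rot: [-3.141, -0.001, 0.0]
force: [-0.4, 0.3, 0.3]
width: 0.0284
```

```bash
python3 - <<'E'
from h import *
s=get_state();show(s);p=grab_frame('wrist');save(p,'w17.png')
E
```

```text
t 24.45 pos [0.4799 0.2875 0.1208] rot [-3.1408e+00 -8.0000e-04  4.0000e-04] F [-0.4  0.3  0.3] w 0.0284
```

View pics/w17.png

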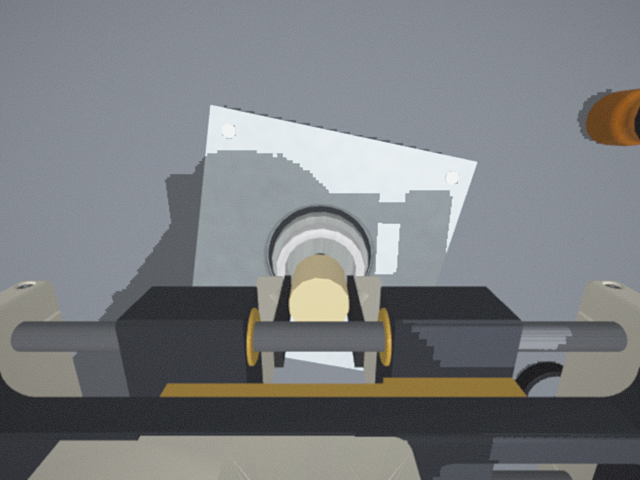

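Emit:
step_arm(
  commands="0 0.5 6 0 0 0; 0 0 6 0 0 0; 0 0 4 0 0 0; 0 0 1 0 0 0; 0 0 0 0 0 0; 0 0 0 0 0 0; 0 0 0 0 0 0",
)

```text
t: 25.38
eef_pos: [0.4798, 0.2868, 0.1033]
ee_rot: [-3.141, -0.0, 0.0]
force: [-0.0, -0.3, -0.6]
width: 0.0282
```

```bash
python3 - <<'E'
from h import *
s=get_state();show(s);p=grab_frame('wrist');save(p,'w18.png')
E
```

```text
t 25.38 pos [0.4798 0.2868 0.1033] rot [-3.1414e+00 -2.0000e-04  2.0000e-04] F [-0.  -0.3 -0.6] w 0.0282
```

View pics/w18.png

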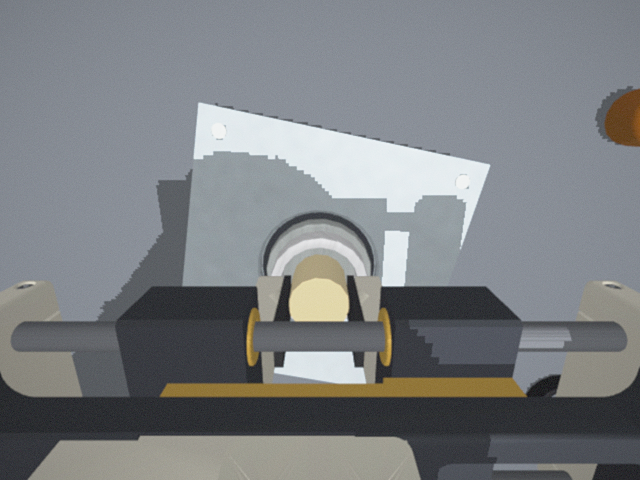

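The mount is inside the bore and centred at about column 319. Lowering the last 4 mm gently.

Emit:
step_arm(
  commands="0 0 1.5 0 0 0; 0 0 1 0 0 0; 0 0 0.7 0 0 0; 0 0 0.4 0 0 0; 0 0 0.3 0 0 0; 0 0 0 0 0 0; 0 0 0 0 0 0",
)

```text
t: 26.3
eef_pos: [0.4797, 0.2868, 0.0993]
ee_rot: [-3.142, -0.0, 0.0]
force: [-0.1, -0.2, -0.5]
width: 0.0289
```

Emit:
step_arm(
  commands="0 0 0.4 0 0 0; 0 0 0 0 0 0; 0 0 0 0 0 0",
)

```text
t: 26.68
eef_pos: [0.4798, 0.2868, 0.0992]
ee_rot: [-3.141, -0.0, 0.0]
force: [-1.8, -0.9, 5.6]
width: 0.0282
```

Emit:
step_arm(
  commands="0 0 0.3 0 0 0; 0 0 0 0 0 0; 0 0 0 0 0 0",
)

```text
t: 27.05
eef_pos: [0.4798, 0.2868, 0.0991]
ee_rot: [-3.141, -0.0, 0.0]
force: [-2.4, -1.6, 7.5]
width: 0.0285
```

Emit:
step_arm(
  commands="0 0 0 0 0 0; 0 0 0 0 0 0; 0 0 0 0 0 0; 0 0 -15 0 0 0; 0 0 -30 0 0 0; -20 0 -40 0 0 0; -30 0 -15 0 0 0; 0 0 0 0 0 0",
  jaw=60,
)

```text
t: 28.05
eef_pos: [0.4291, 0.2874, 0.2014]
ee_rot: [-3.138, -0.003, 0.002]
force: [0.1, 0.6, 0.1]
width: 0.0601
```

Emit:
step_arm(
  commands="0 0 0 0 0 0; 0 0 0 0 0 0",
)

```text
t: 28.3
eef_pos: [0.43, 0.2866, 0.1981]
ee_rot: [3.141, 0.0, -0.0]
force: [-0.1, 0.5, 0.0]
width: 0.0599
```

```bash
python3 - <<'E'
from h import *
s=get_state();show(s);p=grab_frame('wrist');save(p,'w19.png')
print('mount',rim(p,s,(0,0,640,235),.089,.015,[.481,.2868],dark=False))
cv2.imwrite('pics/w19c.png',cv2.cvtColor(cv2.resize(p['frame'][80:280,180:460],None,fx=2.8,fy=2.8),cv2.COLOR_RGB2BGR))
E
```

```text
t 28.3 pos [0.43   0.2866 0.1981] rot [ 3.1408e+00  5.0000e-04 -1.0000e-04] F [-0.1  0.5  0. ] w 0.0599
mount (array([0.4803762 , 0.28627134, 0.01468016]), 120, np.float64(0.0013256284964314965))
```

View pics/w19c.png

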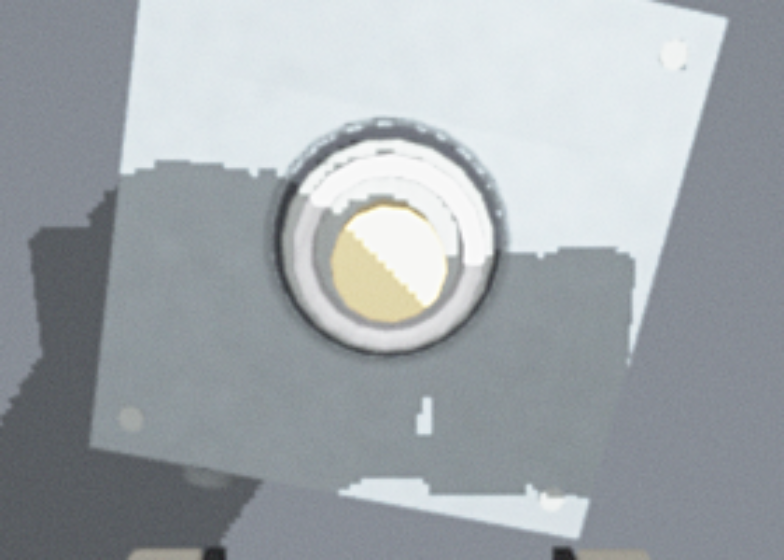

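The mount stands upright in the collar, its top at about (.480,.286). Now the weight.

Emit:
step_arm(
  commands="5 30 0 0 0 0; 12 55 0 0 0 0; 14 60 0 0 0 0; 14 60 0 0 0 0; 14 60 0 0 0 0; 14 50 0 0 0 0; 12 31 0 0 0 0; 0 0 0 0 0 0",
)

```text
t: 29.35
eef_pos: [0.5152, -0.0616, 0.1975]
ee_rot: [3.141, 0.002, -0.004]
force: [-1.4, 0.8, -0.3]
width: 0.06
```

Emit:
step_arm(
  commands="0 0 0 0 0 0; 0 0 0 0 0 0",
)

```text
t: 29.6
eef_pos: [0.5147, -0.0586, 0.1984]
ee_rot: [3.142, 0.0, 0.001]
force: [0.4, -0.1, -0.1]
width: 0.0598
```

```bash
python3 - <<'E'
from h import *
s=get_state();show(s);p=grab_frame('wrist');save(p,'w20.png')
g=ray(p,(412,141),.02,s)
print('disc',rim(p,s,(0,0,640,260),.02,.021,[.552,-.06],dark=False),rim(p,s,(0,0,640,260),.02,.021,[.552,-.06]))
c,m=blobs(p,(250,100,400,260),lambda h:(h[...,1]>110));print(c.min(0),c.max(0),circ(p,c,.02,s),circ(p,c,.01,s))
E
```

```text
t 29.6 pos [ 0.5147 -0.0586  0.1984] rot [3.1415e+00 4.0000e-04 1.0000e-03] F [ 0.4 -0.1 -0.1] w 0.0598
disc (array([ 0.55284133, -0.06124139,  0.02054973]), 120, np.float64(0.00018632238191873307)) (array([ 0.54049296, -0.06138168,  0.02029955]), 32, np.float64(0.002129541052965743))
[299. 154.] [343. 199.] (array([ 0.55310613, -0.06117575,  0.0207503 ]), np.float64(0.0002229021736819523)) (array([ 0.55169586, -0.0612554 ,  0.02141866]), np.float64(0.00023008273140882646))
```

View pics/w20.png

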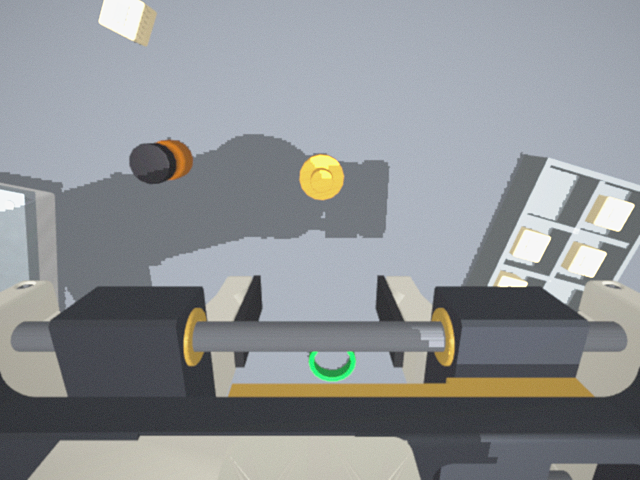

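The weight's disc is at (321,177) with its knob at (321,178).

Emit:
step_arm(
  commands="20 1.5 25 0 0 0; 17 1 45 0 0 0; 0 0 40 0 0 0; 0 0 8 0 0 0; 0 0 0 0 0 0; 0 0 0 0 0 0; 0 0 0 0 0 0",
)

```text
t: 30.52
eef_pos: [0.5526, -0.0615, 0.0821]
ee_rot: [-3.141, -0.003, 0.001]
force: [-0.5, -1.2, -0.4]
width: 0.06
```

```bash
python3 - <<'E'
from h import *
s=get_state();show(s);p=grab_frame('wrist');save(p,'w21.png')
print(proj(p,[.553,-.0612,.042],s))
E
```

```text
t 30.52 pos [ 0.5526 -0.0615  0.0821] rot [-3.1411e+00 -2.7000e-03  5.0000e-04] F [-0.5 -1.2 -0.4] w 0.06
[317.73675329 279.54647831]
```

View pics/w21.png

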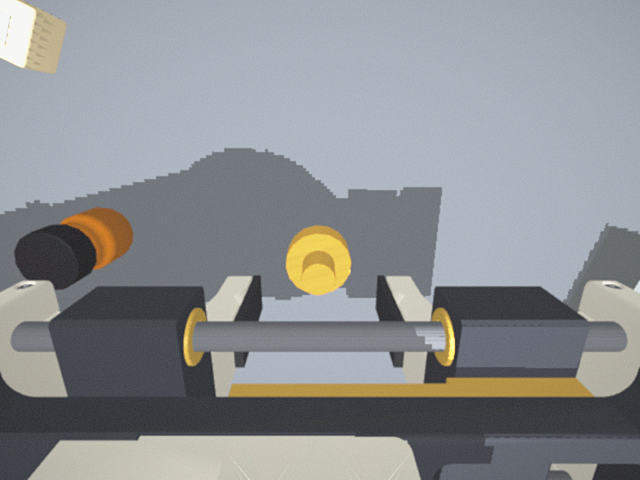

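Emit:
step_arm(
  commands="0 0 15 0 0 0; 0 0 12 0 0 0; 0 0 5 0 0 0; 0 0 0 0 0 0; 0 0 0 0 0 0",
)

```text
t: 31.2
eef_pos: [0.552, -0.0617, 0.0486]
ee_rot: [3.142, -0.0, 0.0]
force: [-0.4, -0.8, -0.1]
width: 0.0603
```

Emit:
step_arm(
  commands="0 0 0 0 0 0; 0 0 0 0 0 0; 0 0 0 0 0 0; 0 0 0 0 0 0; 0 0 0 0 0 0; 0 0 0 0 0 0; 0 0 0 0 0 0",
  jaw=12,
  grip_force=25,
)

```text
t: 32.08
eef_pos: [0.5519, -0.0616, 0.0486]
ee_rot: [-3.142, -0.0, 0.0]
force: [-0.3, 2.1, -0.3]
width: 0.0179
```

Emit:
step_arm(
  commands="0 0 -8 0 0 0; 0 0 -20 0 0 0; 0 0 -40 0 0 0; 0 0 -50 0 0 0; 0 0 -37 0 0 0; 0 0 0 0 0 0; 0 0 0 0 0 0",
)

```text
t: 32.95
eef_pos: [0.5509, -0.0617, 0.2029]
ee_rot: [-3.141, 0.001, -0.0]
force: [-0.2, 0.5, -3.3]
width: 0.0183
```

```bash
python3 - <<'E'
from h import *
s=get_state();show(s);p=grab_frame('wrist');save(p,'w22.png')
E
```

```text
t 32.95 pos [ 0.5509 -0.0617  0.2029] rot [-3.1412e+00  1.2000e-03 -2.0000e-04] F [-0.2  0.5 -3.3] w 0.0183
```

View pics/w22.png

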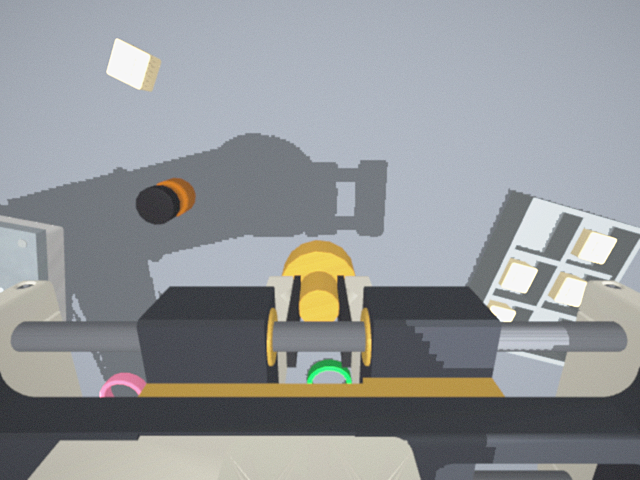

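The weight is held upright. Carrying it to the stage.

Emit:
step_arm(
  commands="-5 -15 -10 0 0 0; -10 -35 -7 0 0 0; -14 -45 0 0 0 0; -16 -50 0 0 0 0; -16 -50 0 0 0 0; -16 -50 0 0 0 0; -14 -45 0 0 0 0; -12 -35 0 0 0 0",
)

```text
t: 34.0
eef_pos: [0.4472, 0.2653, 0.2203]
ee_rot: [3.141, 0.001, 0.002]
force: [1.0, 0.2, -2.6]
width: 0.0182
```

Emit:
step_arm(
  commands="-6 -18 0 0 0 0; -2 -5 0 0 0 0; 0 0 0 0 0 0; 0 0 0 0 0 0; 0 0 0 0 0 0",
)

```text
t: 34.62
eef_pos: [0.441, 0.2855, 0.2206]
ee_rot: [3.142, 0.0, -0.001]
force: [0.2, -0.4, -2.1]
width: 0.0188
```

```bash
python3 - <<'E'
from h import *
s=get_state();show(s);p=grab_frame('wrist');save(p,'w23.png')
print('mount',rim(p,s,(0,0,640,235),.089,.015,[.481,.2868],dark=False))
c,m=blobs(p,(260,140,380,235),lambda h:(h[...,1]>30)&(h[...,0]<40));print(c.min(0),c.max(0),circ(p,c,.089,s))
E
```

```text
t 34.62 pos [0.441  0.2855 0.2206] rot [ 3.1415e+00  0.0000e+00 -9.0000e-04] F [ 0.2 -0.4 -2.1] w 0.0188
mount (array([0.4798533 , 0.28652045, 0.01469791]), 120, np.float64(0.0025335294127433574))
[299. 163.] [335. 203.] (array([0.48124394, 0.28660067, 0.01540255]), np.float64(0.0005183540438513642))
```

View pics/w23.png

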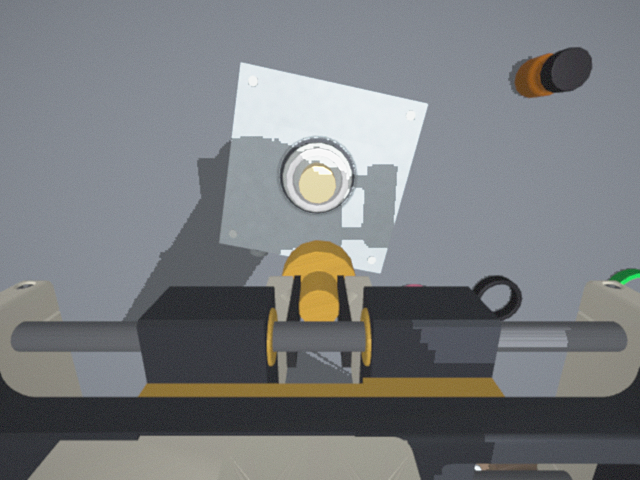

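Emit:
step_arm(
  commands="13 -0.5 20 0 0 0; 14 -0.5 25 0 0 0; 9 0 15 0 0 0; 3 0 8 0 0 0; 0 0 4 0 0 0; 0 0 0 0 0 0; 0 0 0 0 0 0; 0 0 0 0 0 0",
)

```text
t: 35.67
eef_pos: [0.4797, 0.2875, 0.1492]
ee_rot: [-3.141, -0.001, 0.0]
force: [-0.9, 0.5, -2.5]
width: 0.0185
```

```bash
python3 - <<'E'
from h import *
s=get_state();show(s);p=grab_frame('wrist');save(p,'w24.png')
p=grab_frame('side');cv2.imwrite('pics/s24.png',cv2.cvtColor(cv2.resize(p['frame'][90:230,180:380],None,fx=4,fy=4),cv2.COLOR_RGB2BGR))
E
```

```text
t 35.67 pos [0.4797 0.2875 0.1492] rot [-3.1408e+00 -7.0000e-04  4.0000e-04] F [-0.9  0.5 -2.5] w 0.0185
```

View pics/w24.png

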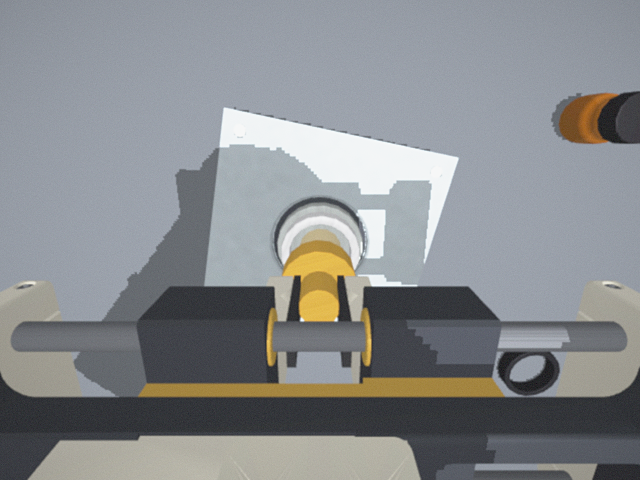

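View pics/s24.png

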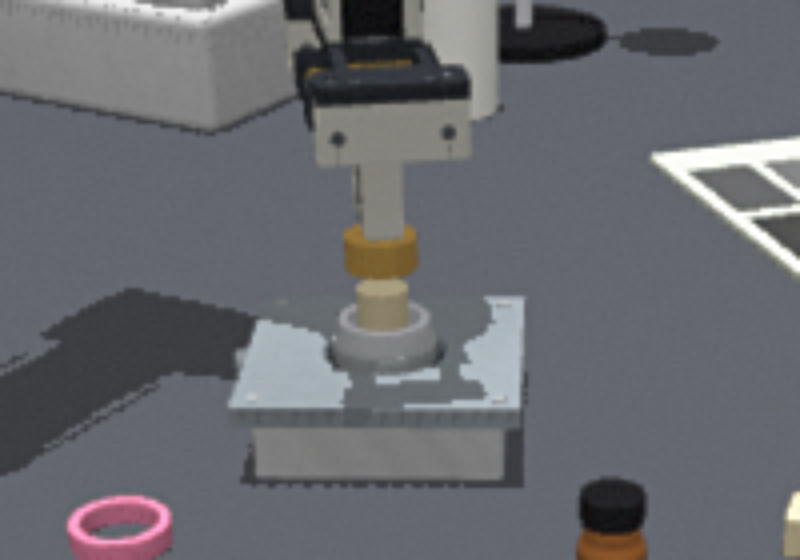

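In the side view the weight (columns 344–419) and the mount (357–408) line up. Lowering gently.

Emit:
step_arm(
  commands="0 0.4 3 0 0 0; 0 0 3 0 0 0; 0 0 2 0 0 0; 0 0 1 0 0 0; 0 0 0.5 0 0 0; 0 0 0 0 0 0; 0 0 0 0 0 0; 0 0 0 0 0 0",
)

```text
t: 36.78
eef_pos: [0.4797, 0.2869, 0.1391]
ee_rot: [-3.141, -0.0, 0.0]
force: [-0.7, -0.5, -2.1]
width: 0.0185
```

Emit:
step_arm(
  commands="0 0 0.5 0 0 0; 0 0 0 0 0 0; 0 0 0 0 0 0",
)

```text
t: 37.15
eef_pos: [0.4797, 0.2869, 0.1386]
ee_rot: [-3.142, -0.0, 0.0]
force: [-0.9, -0.7, -3.4]
width: 0.0189
```

Emit:
step_arm(
  commands="0 0 0.5 0 0 0; 0 0 0 0 0 0; 0 0 0.3 0 0 0; 0 0 0 0 0 0; 0 0 0 0 0 0",
)

```text
t: 37.78
eef_pos: [0.4797, 0.2869, 0.1377]
ee_rot: [3.142, 0.0, 0.0]
force: [0.7, 0.2, -3.0]
width: 0.0185
```

Emit:
step_arm(
  commands="0 0 0.3 0 0 0; 0 0 0 0 0 0; 0 0 0 0 0 0",
)

```text
t: 38.15
eef_pos: [0.4798, 0.2869, 0.1376]
ee_rot: [-3.141, -0.0, 0.0]
force: [-1.1, 0.4, -1.2]
width: 0.0185
```

Emit:
step_arm(
  commands="0 0 0.3 0 0 0; 0 0 0 0 0 0; 0 0 0 0 0 0",
)

```text
t: 38.52
eef_pos: [0.4799, 0.287, 0.1375]
ee_rot: [-3.141, -0.0, 0.0]
force: [-1.0, -1.8, 3.0]
width: 0.0184
```

Emit:
step_arm(
  commands="0 0 0 0 0 0; 0 0 0 0 0 0; 0 0 0 0 0 0; 0 0 0 0 0 0; 0 0 -15 0 0 0; 0 0 -30 0 0 0; -20 0 -30 0 0 0; -30 0 0 0 0 0",
  jaw=50,
)

```text
t: 39.52
eef_pos: [0.4307, 0.288, 0.2156]
ee_rot: [-3.138, -0.004, -0.0]
force: [-0.9, 0.3, 0.4]
width: 0.0499
```

Emit:
step_arm(
  commands="0 0 0 0 0 0; 0 0 0 0 0 0; 0 0 0 0 0 0",
)

```text
t: 39.9
eef_pos: [0.4302, 0.2869, 0.2123]
ee_rot: [3.141, -0.0, -0.0]
force: [0.5, 1.0, 0.7]
width: 0.0501
```

```bash
python3 - <<'E'
from h import *
s=get_state();show(s);p=grab_frame('wrist');
a=cv2.resize(p['frame'][90:250,200:440],None,fx=1.667*1,fy=1.667)
c,m=blobs(p,(260,100,380,240),lambda h:(h[...,1]>110)&(h[...,0]<40));print(c.min(0),c.max(0),circ(p,c,.109,s))
q=grab_frame('side');b=cv2.resize(q['frame'][120:230,200:350],None,fx=2.667,fy=2.667)
t=grab_frame('top')
save(t,'t25.png')
h=min(a.shape[0],b.shape[0]);cv2.imwrite('pics/f25.png',cv2.cvtColor(np.hstack([a[:h],b[:h]]),cv2.COLOR_RGB2BGR))
c,m=blobs(t,(150,230,220,310),lambda h:(h[...,1]>110)&(h[...,0]<40));print(circ(t,c,.109))
E
```

```text
t 39.9 pos [0.4302 0.2869 0.2123] rot [ 3.1415e+00 -1.0000e-04 -1.0000e-04] F [0.5 1.  0.7] w 0.0501
[290. 145.] [347. 203.] (array([0.48069375, 0.28679508, 0.02041562]), np.float64(0.0003026458901920451))
(array([0.50087806, 0.30500583, 0.03536364]), np.float64(0.0009719826577081423))
```

View pics/f25.png

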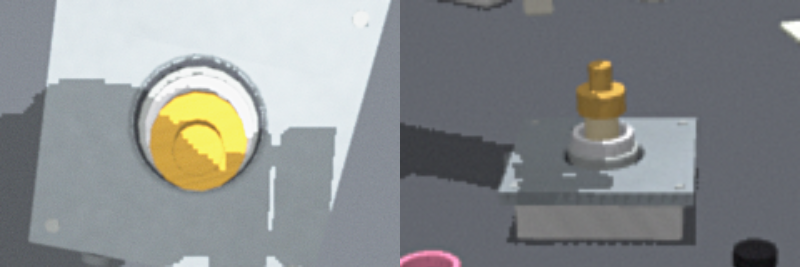

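View pics/t25.png

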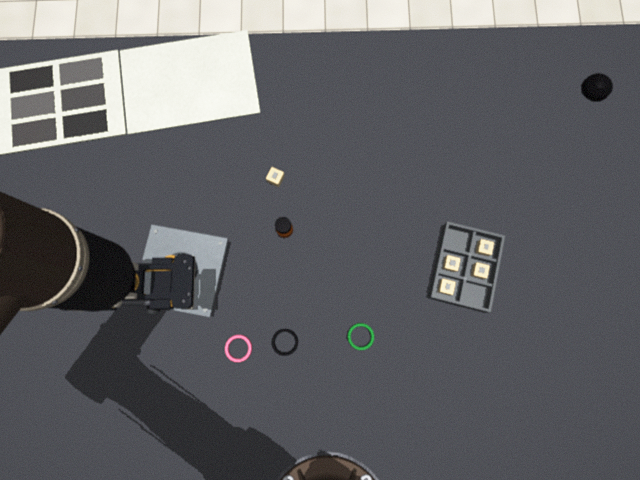

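The stack stands upright and aligned. The weight is at (.4807,.2868) against the plate at (.4808,.2867) on the same camera. The jar (284,227) and square mount (275,176) have not moved. Handing in.

```bash
python3 -c "
from h import *
show(get_state());print(job_done())"
```

```text
t 40.05 pos [0.4301 0.2868 0.2119] rot [ 3.141e+00  3.000e-04 -2.000e-04] F [-0.7 -0.4 -0.2] w 0.0498
the job is handed in; nothing more can be done
None
```

I built the stack in the order asked: the plate in the recess, the silver collar on it, the round mount through the collar, and the brass weight on top, knob up. The mount and the weight were lowered until the wrist felt contact, then released. I handed the job in at about 40 s, with the gripper open and clear.

**Last checks:**
- **Alignment:** on the wrist camera the plate, collar, mount and weight centres agreed within about 1 mm. The weight was at (0.4807, 0.2868) and the plate at (0.4808, 0.2867). The side view showed the stack upright.
- **Bystanders:** the jar, the square mount and the look-alike rings were where they started.

**Checks that disagreed or failed:**
- The wrist and top cameras differed by 2–3 mm in x throughout. I placed by the wrist camera and tool offsets, so this should largely cancel.
- One automatic collar-rim fit locked onto the plate's edge, so I measured the collar from its bore instead.
- The last top-view fit of the weight failed because the arm was hiding it.

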